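# Set the lane guide of a sample loader to its rack

## Task

Set the rack lane on the aluminium deck: slide the blue guide along its slots to the green band, until the guide alone (no finger on the rack) has pushed the empty white rack square and snug against the fixed grey fence, and keep it pressed there for a moment (about 10 N on the rack, never more than 18 N: it cracks). Then, leaving the guide there, push the red clamp lever round clockwise until it is fully home, gently against its stop (never more than 30 N on it), and let go of everything. Leave the other things where they are.

Things in the scene. Friction and masses are not known exactly. Their poses are not given: they have to be found in the camera images.
- deck: Fixed aluminium plate, 280 (x) x 280 (y) x 12 mm thick, turned a little on the table; origin on the table, 10 mm to +y of the plate's middle. All directions named below are its axes. The guide's slots and bolts are on its -y side, the fixed fence on its +y side.
- mark (a point): Middle of the green band, on the deck's top at deck x = 0, y = +20 mm. The band runs along x and is 8 mm wide (y +16 to +24 mm). The guide's front face ends somewhere in it: just where, only the rack between guide and fence decides, by feel. The fixed grey fence (200 mm long, 10 mm thick, 35 mm tall) is set by hand: its face towards the rack lies at deck y = +60 mm, give or take 3 mm.
- guide: Blue guide: upright flange 234 mm long (x -124 to +110), 8 mm thick, 35 mm tall, and on its -y side a flat slotted foot 95 mm deep, 6 mm thick. Origin: flange's front (+y) face, at the deck's top. Slides only along the deck's y, from -18 to +30 mm; starts 26 to 38 mm short of the band's middle. Drag about 5 N (that much of any push is lost); stays where left.
- guide_tab (a point): Yellow grip tab at the robot-side end of the guide (guide x = -112 mm), 24 mm along x, 10 mm thick along y, its top 77 mm over the table; this point is mid-thickness, 57 mm over the table. Push it towards +y from its -y side, or pinch it across its 10 mm. Rack and fence do not reach its place along x.
- rack: Empty white tube rack, 150 (own x) x 40 (own y) x 40 mm tall, 0.25 kg, loose on the deck between guide and fence, some mm clear of both and slightly askew (under 5 degrees); origin in the middle of its underside. It slides on the deck with 1 to 3 N.
- clamp (a joint): Turn of the red clamp lever about its upright axis, rad: 0 is fully loose, grows clockwise seen from above, hard stop at 1.57; starts at 0 to 0.3. Fully home is above 1.50. Its drag rises from 0.3 N m to 0.46 N m at the stop (5 to 7.5 N at the grip point, pushed square to the arm); it stays where it is left.
- clamp_axis (a point): Point on the lever's upright axis, at deck x = 0, y = -48 mm, 61 mm over the table. The arm points from here at -0.44 - (joint value) rad from the deck's +x axis (counter-clockwise positive, seen from above), so it sweeps on the -y side of the guide's flange.
- clamp_grip (a point): Point on the lever's arm, 62 mm out from its axis and 61 mm over the table: a red round bar 15 mm thick, nearly level, its end 82 mm from the axis. Free height below it: 35 mm over the guide's foot. Push it sideways with the shut fingertips; a pinch would load it too hard.
- vial: Bystander, to be left alone: small amber vial with white cap, 24 mm across, 42 mm tall, stands on the deck behind the fixed fence. Origin at its underside.
- nut: Bystander, to be left alone: brass thumb nut, 24 mm across, 16 mm tall, on the deck behind the fixed fence. Origin at its underside.
- full_rack: Bystander, to be left alone: white rack 160 x 45 mm with five capped sample tubes, 101 mm tall, on the table. Origin at its underside.
- reagent: Bystander, to be left alone: white reagent bottle with red cap, 70 mm across, 150 mm tall, on the table. Origin at its underside.
- carton: Bystander, to be left alone: small cardboard carton 120 x 90 x 60 mm, on the table. Origin at its underside.
- spanner: Bystander, to be left alone: steel spanner 150 mm long lying on the table. Origin at its underside.
- scanner: Bystander, to be left alone: white hand-held barcode scanner, about 200 mm long, 35 mm tall, on the table. Origin at its underside.
There are look-alikes about, which are no part of the job. What is shaped like the rack but brown or turquoise is not meant.

How it is judged:
On the way, in this order (a step that is already met when the one before it is completed fails the run):
1. the guide, in the green band, presses the rack square against the fence with 5 to 18 N for 0.3 s, the clamp still loose (y of guide in the frame of deck between 0.0155 and 0.0245 m and angle between the x axis of rack and the x axis of deck, either way round below 0.03 rad and y of guide in the frame of rack above -0.0215 m and contact force between guide and rack between 5 and 18 N and value of joint clamp below 0.8 rad), for 0.3 s.
2. the clamp lever is swung home (above 1.50 rad) with the guide still in the band, on the square rack (y of guide in the frame of deck between 0.0155 and 0.0245 m and angle between the x axis of rack and the x axis of deck, either way round below 0.03 rad and y of guide in the frame of rack above -0.0215 m and value of joint clamp above 1.5 rad), for 0.2 s.
At the end, for the whole second after the job is handed in: The guide's front face is in the green band (within 4.5 mm of its middle) and on the rack (gap at most 1.5 mm), the rack lies square to the deck (within 0.03 rad), the clamp lever is home (above 1.50 rad), all at rest (all of step 2 and linear speed of each of rack, guide below 0.01 m/s); the robot touches nothing.
It fails at once if the rack is squeezed by the guide with more than 18 N (contact force between guide and rack above 18 N).
It fails at once if the clamp lever is pushed with more than 30 N (contact force between anything else and clamp above 30 N).
It fails at once if the robot itself pushes the rack about (contact force between any of the fingers, the arm and rack above 3 N).
It fails at once if the rack is tipped (angle between rack's own z axis and vertical above 0.15 rad).
It fails at once if a bystander is moved by more than 20 mm (distance of any of vial, nut, full_rack, reagent, carton, spanner, scanner from where it was at the start of the episode above 0.02 m).
It also fails if it takes over 72 s, if anything falls off the work surface, if the arm or the gripper's body presses on something with over 40 N, if the wrist force passes 120 N, or if a joint passes its speed limit or range.

## Robot

A 6-joint arm with a two-finger parallel gripper is mounted at the origin on the work surface. World frame = base frame: x ahead of the robot, y to its left, z up, the work surface at z = 0. Lengths are in m, angles in rad, forces in N, time in s.
With the tool pointing down it reaches from about 0.3 to 0.875 m from the base axis. Payload 6.4 kg.
Tool frame: the origin (TCP) lies midway between the tips of the shut fingers; the grasp point (between the pads) lies 19 mm behind it; z points along the fingers, y is the line along which they close (so a half turn about z gives the same grasp; the last joint's range is limited). The gripper opens to 85 mm and grips with 20 to 120 N. Pads are 22 mm wide; open, the fingers measure 114 mm over their backs; the gripper's body (76 mm by 85 mm) begins 54 mm behind the grasp point. The pads swing forward as they close: fully open they stand 13 mm farther back than shut.
Start: joints at [1.014, 0.181, 1.607, -0, 1.354, -0.206], TCP at [0.198, 0.54, 0.231] pointing down, gripper open.
Joint ranges: [-2.99, 2.99], [-0.89, 2.07], [0.3, 2.58], [-1.14, 4.28], [0, 2.63], [-3.12, 3.12]. Speed limits (rad/s): [2.57, 2.57, 3.01, 3.14, 3.14, 3.14].

## Interface

Orientations are given as a unit quaternion [x, y, z, w].
In Python, from plant import robot gives the robot as it stands.
- The arm moves only by the tool carry_out, never from a script. Its argument "deltas" is a list that holds one entry, the list of rows, each a list of 7 numbers: the opening, from 0 (shut) to 1 (fully open), then the shift along the tool's x, y, z in cm, then the turn, a rotation vector about the tool's x, y, z in degrees. In form: [[[gripper, tx, ty, tz, wx, wy, wz], ...]]. A call has exactly 10 rows; each row shifts and turns the commanded pose from where the row before left it, along the tool's axes as they then stand; what a row does not reach is not made up. A row lasts 1/10 s, in which the tool goes at most 50 mm and 8.59 degrees, less where a joint would pass 70% of its speed; a pose out of reach is approached as far as the arm can. A call is refused whole if a number of a shift passes 5 or a number of a turn 8.59, either way. A call with a gripper value outside its range is refused whole. The fingers move at their own pace and stop on an object; the grip force is fixed at half the most. Time passes only in rows, so rows that do not move let the fingers close, or fill a call up. It gives the time, the measured TCP pose, the force, the opening and the grip force at its end, in the units of the state.
- robot.sense(): the state, without advancing time (a new reading comes with each control period).
- robot.read_camera(name): name is "scene" or "top"; returns (picture, depth): 420x560x3 uint8, red, green, blue; 420x560 float32, m along the optical axis (not along the pixel's ray), 0 where there is no reading.
- robot.camera_model(name): a dict with "K" (3x3 intrinsics, pixels), "k1" (the pictures are not rectified: a ray, as slopes to the right and down, at radius r is drawn at 1 + k1 r^2 times it, then the intrinsics apply), "rvec" (rotation vector, rad) and "tvec" (3), from world to camera coordinates, as OpenCV has them. Camera axes: x right, y down, z forward; pixel columns grow to the right and rows downward; lengths in m; the calibration is good to about 2 mm. A picture is of the moment at which its call begins. camera_model takes no time and is no camera call.
- robot.close_job(): hands the job in; it is judged then, once.
Trained networks look in the newest picture that a camera, given by its name, has taken for a name from the list of things; names that differ only in an ending like _2 or _b are one class to them, and where a whole thing is asked for, a point or a joint stands for the part that bears it (a point fixed in the world has none). Each returns a list of dicts, best first, with "confidence" (0 to 1); they miss things now and then, are a little off and sometimes report something else, mostly with a low value. They report only what shows in the picture. A call takes as long as a camera call. They do not tell look-alikes from the thing itself.
- robot.search_frame(label, camera): "extent" ([left, top, right, bottom] in pixels, round what is visible of it).
The state is a dict: "t": time; "q": joint angles; "joint_velocities": joint speeds; "joint_torque": joint torques, N m; "tcp_pos": TCP position; "eef_rot": TCP orientation; "wrist_force": force on the tool from outside, world axes, zero at the start; "moment": the same for the moment, N m; "width": opening from 0.0 (shut) to 1.0 (fully open); "grip_force": force on a finger pad.
Only numpy, scipy, OpenCV 4.12 (cv2) and the standard library are available. Lean on these libraries where they do the work, as an engineer would, in place of code of your own. Each camera call takes 0.05 s, during which the arm holds its last target. There are 200 camera calls.

## Working session

There is one attempt and no reset: what is moved stays moved. The work goes in short steps, Python scripts to look and compute and a tool call to move; the robot and the scene stay as the last step left them, time stands still between calls to the robot, and variables do not carry over. Pictures are saved under pics/ and viewed, at most 10 in all, crops included, and the job is handed in when it is done.

Besides the shell and the picture viewer there is one more tool, called as name(argument=value, ...), one argument or row to a line, values as JSON. carry_out: Moves the arm, as the interface text tells. Its arguments: {"type":"object","properties":{"deltas":{"type":"array"}},"required":["deltas"]}

```bash
mkdir -p pics
cat > h.py <<'E'
import numpy as np, cv2
from plant import robot
def cam(n):
    m=robot.camera_model(n); K=np.array(m["K"]);R=cv2.Rodrigues(np.array(m["rvec"],float))[0];t=np.array(m["tvec"],float).ravel()
    return K,float(m["k1"]),R,t
def proj(n,P):
    K,k1,R,t=cam(n); P=np.atleast_2d(P)
    return cv2.projectPoints(P.astype(float),cv2.Rodrigues(R)[0],t,K,np.array([k1,0,0,0.]))[0][:,0]
def rays(n,uv):
    K,k1,R,t=cam(n)
    return cv2.undistortPoints(np.array(uv,float).reshape(-1,1,2),K,np.array([k1,0,0,0.]))[:,0],R,t
def atz(n,uv,z):
    s,R,t=rays(n,uv); d=np.c_[s,np.ones(len(s))]@R; c=-R.T@t
    return c+d*((z-c[2])/d[:,2])[:,None]
def cloud(n,D):
    h,w=D.shape; u,v=np.meshgrid(np.arange(w),np.arange(h))
    s,R,t=rays(n,np.c_[u.ravel(),v.ravel()]); d=D.ravel()
    P=(np.c_[s,np.ones(len(s))]*d[:,None]-t)@R
    P[d==0]=np.nan
    return P.reshape(h,w,3)
E
python3 - <<'E'
from h import *
for n in("top","scene"):
    I,D=robot.read_camera(n); np.savez(f"{n}.npz",I=I,D=D); cv2.imwrite(f"pics/{n}.png",I[...,::-1])
    for l in("deck","guide","guide_tab","rack","clamp"): print(n,l,[(np.round(x["extent"]).tolist(),round(x["confidence"],2)) for x in robot.search_frame(l,n)][:3])
    K,k,R,t=cam(n); print(n,-R.T@t)
s=robot.sense();print(s["t"],s["tcp_pos"],s["eef_rot"],s["wrist_force"])
E
```

```text
top deck [([245.0, 127.0, 350.0, 229.0], 0.66), ([292.0, 136.0, 330.0, 222.0], 0.56)]
top guide [([291.0, 132.0, 328.0, 220.0], 0.67)]
top guide_tab [([292.0, 138.0, 332.0, 214.0], 0.76)]
top rack [([273.0, 143.0, 291.0, 202.0], 0.82), ([200.0, 232.0, 228.0, 286.0], 0.75), ([167.0, 160.0, 220.0, 214.0], 0.73)]
top clamp [([304.0, 146.0, 328.0, 175.0], 0.58)]
top [ 0.31031277 -0.0101708   1.04733906]
scene deck [([161.0, 202.0, 324.0, 318.0], 0.65)]
scene guide [([185.0, 200.0, 275.0, 282.0], 0.68)]
scene guide_tab [([181.0, 203.0, 276.0, 284.0], 0.62)]
scene rack [([225.0, 225.0, 284.0, 286.0], 0.92), ([353.0, 206.0, 399.0, 257.0], 0.8)]
scene clamp [([196.0, 226.0, 239.0, 248.0], 0.71)]
scene [1.18924373 0.45255339 0.80984297]
0.6 [0.19759376 0.53999838 0.23129634] [ 1.74503110e-01  9.84656623e-01 -5.20923983e-06  1.38668295e-05] [-1.0621942  -0.32024666  0.40480609]
```

Run:
```python
from h import *
z=np.load("top.npz");I=z["I"][100:300,140:400];J=cv2.resize(I,None,fx=3,fy=3,interpolation=cv2.INTER_CUBIC)
cv2.imwrite("pics/top_c.png",J[...,::-1])
```

```text
(no output)
```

View pics/top_c.png

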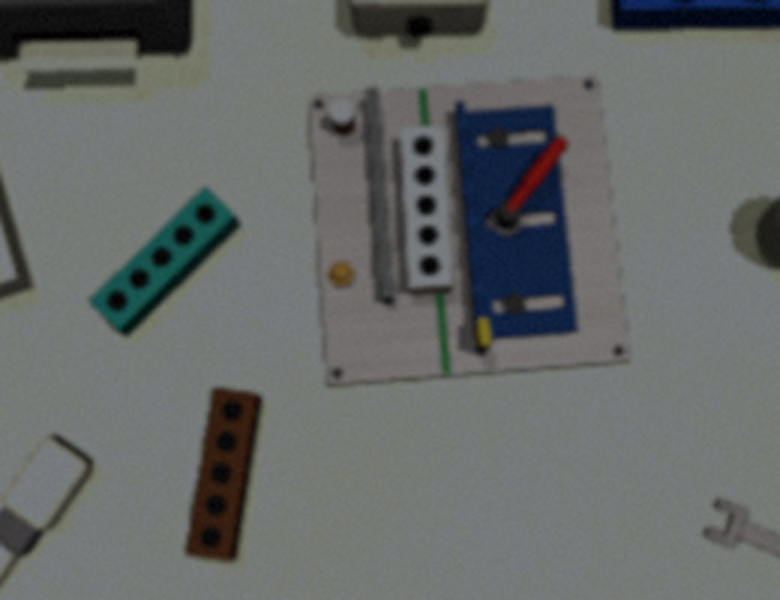

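View pics/scene.png

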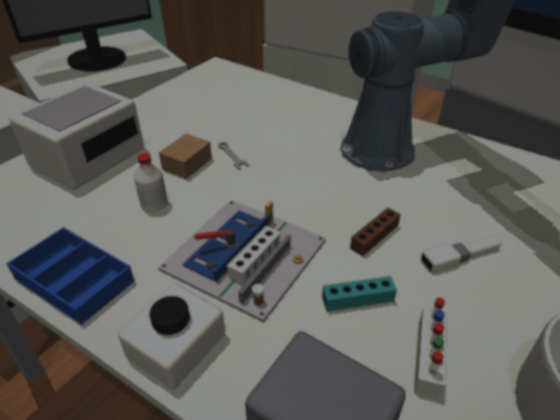

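The white rack on the deck is at crop (426,207), which is top pixel (282,169). The look-alikes are turquoise at (195,187) and brown at (215,258), and I choose the white one. The yellow tab is at crop (483,333), the red lever runs from (505,218) to (561,144), and the fence is at crop x≈380.

```bash
cat >> h.py <<'E'
def deck():
    return np.load("deck.npy")  # x,y,th of deck origin
def d2w(p,z=None):
    x,y,th=deck(); c,s=np.cos(th),np.sin(th); p=np.atleast_2d(p)
    o=np.c_[x+c*p[:,0]-s*p[:,1], y+s*p[:,0]+c*p[:,1]]
    return o if z is None else np.c_[o,np.full(len(o),z)]
def w2d(P):
    x,y,th=deck(); c,s=np.cos(th),np.sin(th); P=np.atleast_2d(P); a=P[:,0]-x;b=P[:,1]-y
    return np.c_[c*a+s*b,-s*a+c*b]
E
python3 - <<'E'
from h import *
from scipy.optimize import least_squares
cr=np.array([[308,98],[596,78],[629,360],[329,385]])/3+[140,100]-.33
W=atz("top",cr,.012)[:,:2]
M=np.array([[.14,.13],[.14,-.15],[-.14,-.15],[-.14,.13]])
def f(p):
    c,s=np.cos(p[2]),np.sin(p[2]); return (M@np.array([[c,s],[-s,c]])+p[:2]-W).ravel()
r=least_squares(f,[.45,0,0]);np.save("deck.npy",r.x);print(r.x,r.fun*1e3)
z=np.load("top.npz");I=z["I"].astype(int);P=cloud("top",z["D"])
hsv=cv2.cvtColor(z["I"],cv2.COLOR_RGB2HSV)
def blob(name,lo,hi,box,zz):
    m=cv2.inRange(hsv,lo,hi); k=np.zeros_like(m);k[box[1]:box[3],box[0]:box[2]]=1;v,u=np.nonzero(m*k)
    q=np.c_[u,v]; A=w2d(atz("top",q,zz))*1e3
    print(name,len(q),"min",A.min(0),"max",A.max(0),"mean",A.mean(0),"depth z",np.nanmedian(P[v,u,2])); return q,A
blob("tab",(20,100,80),(35,255,255),(290,195,315,225),.077)
q,A=blob("red",(0,120,70),(8,255,255),(290,135,335,180),.066)
c=A.mean(0);u=np.linalg.svd(A-c)[2][0];print("ang",np.arctan2(u[1],u[0]),"from axis",np.arctan2(c[1]+48,c[0]))
blob("green",(45,80,40),(80,255,255),(260,120,300,240),.012)
blob("blue",(100,120,40),(125,255,255),(285,125,340,220),.018)
for nm,uv in dict(rackTL=(400,128),rackTR=(436,128),rackBR=(448,288),rackBL=(408,288)).items(): print(nm,w2d(atz("top",[np.array(uv)/3+[140,100]],.052))*1e3)
print("guideflange",w2d(atz("top",np.array([[459,105],[467,320]])/3+[140,100],.047))*1e3)
print("fence",w2d(atz("top",np.array([[378,90],[394,300]])/3+[140,100],.047))*1e3)
E
```

```text
[ 0.57987484 -0.04974569  0.06047579] [ 0.86827146  0.83873752  2.93941115 -1.40603861 -1.96981769 -1.4302991
 -1.83786492  1.99760019]
tab 30 min [-121.15581163  -18.03235457] max [-99.79068431  -8.4125856 ] mean [-110.38373146  -13.18072636] depth z 0.07707400512125273
red 85 min [  -0.23374049 -102.92998046] max [ 60.65394134 -45.66704197] mean [ 31.6780266  -76.40754662] depth z 0.06538316135504725
ang 2.39200987130216 from axis -0.731021451120967
green 77 min [-133.41339147   17.03608708] max [137.23040444  23.00835729] mean [-33.24230248  19.98420525] depth z 0.01234822951986092
blue 1774 min [-106.86899015 -100.58551937] max [116.86856791  -9.70963106] mean [ -2.60398219 -52.68933291] depth z 0.018376811119481293
rackTL [[86.45507444 43.38231428]]
rackTR [[83.77786493 10.52775295]]
rackBR [[-66.09156428  12.52481483]]
rackBL [[-63.17539741  48.0805194 ]]
guideflange [[106.06276628 -12.78268466]
 [-95.48596809  -2.07522147]]
fence [[126.75039493  60.7226357 ]
 [-72.04492492  61.40405924]]
```

```bash
cat >> h.py <<'E'
from scipy.spatial.transform import Rotation as Ro
def goal(dx,dy,z,head=np.pi/2):
    """deck target (m), heading of tool y in deck frame; prints shift in axes of goal tool frame (cm) and tilt/turn (deg)"""
    s=robot.sense(); R=Ro.from_quat(s["eef_rot"]).as_matrix(); h=head+deck()[2]
    y=np.array([np.cos(h),np.sin(h),0]);zz=np.array([0,0,-1.]);G=np.c_[np.cross(y,zz),y,zz]
    p=d2w([dx,dy],z)[0]; d=p-np.array(s["tcp_pos"])
    print("t",round(s["t"],2),"shift in goal axes cm",np.round(d@G*100,2),"in tool axes",np.round(d@R*100,2),"turn deg(tool)",np.round(Ro.from_matrix(R.T@G).as_rotvec(degrees=True),2),
     "deck now mm",np.round(w2d([s["tcp_pos"]])[0]*1e3,1),"z",round(s["tcp_pos"][2]*1e3,1),"F deck",np.round(Ro.from_rotvec([0,0,-deck()[2]]).apply(s["wrist_force"]),2),"q",np.round(s["q"],2),"w",round(s["width"],2))
E
python3 - <<'E'
from h import *
goal(-.112,-.045,.05)
E
```

```text
t 0.6 shift in goal axes cm [-23.39 -65.68  18.13] in tool axes [-47.7  -50.85  18.13] turn deg(tool) [ -0.     0.   -23.56] deck now mm [-345.9  611.8] z 231.3 F deck [-1.08 -0.26  0.4 ] q [ 1.01  0.18  1.61 -0.    1.35 -0.21] w 1.0
```

carry_out(
  deltas=[
    [[0,0,0,0,0,0,-7.85],[0,0,0,0,0,0,-7.85],[0,0,0,0,0,0,-7.85],[0,-1.5,-4.2,0,0,0,0],[0,-1.5,-4.2,0,0,0,0],[0,-1.5,-4.2,0,0,0,0],[0,-1.5,-4.2,0,0,0,0],[0,-1.5,-4.2,0,0,0,0],[0,-1.5,-4.2,0,0,0,0],[0,-1.5,-4.2,0,0,0,0]],
  ],
)

```text
t: 1.6
tcp_pos: [0.3205, 0.2513, 0.2316]
eef_rot: [-0.03, 1.0, 0.0, 0.001]
wrist_force: [0.4, 0.3, -0.8]
width: 0.001
grip_force: 0.0
```

carry_out(
  deltas=[
    [[0,-1.5,-4.2,0,0,0,0],[0,-1.5,-4.2,0,0,0,0],[0,-1.5,-4.2,0,0,0,0],[0,-1.5,-4.2,0,0,0,0],[0,-1.5,-4.2,0,0,0,0],[0,-1.5,-4.2,0,0,0,0],[0,-1.5,-4.2,0,0,0,0],[0,-1.5,-4.2,1.5,0,0,0],[0,0,-2,1.5,0,0,0],[0,0,0,0,0,0,0]],
  ],
)

```text
t: 2.6
tcp_pos: [0.4604, -0.0973, 0.1993]
eef_rot: [-0.028, 1.0, 0.001, -0.002]
wrist_force: [0.1, 1.1, 0.1]
width: 0.001
grip_force: 0.0
```

Run:
```python
from h import *
goal(-.112,-.045,.05)
I,D=robot.read_camera("scene");J=cv2.resize(I[140:320,130:370],None,fx=3,fy=3,interpolation=cv2.INTER_CUBIC);cv2.imwrite("pics/s1.png",J[...,::-1])
I,D=robot.read_camera("top");J=cv2.resize(I[100:260,220:400],None,fx=3,fy=3,interpolation=cv2.INTER_CUBIC);cv2.imwrite("pics/t1.png",J[...,::-1])
```

```text
t 2.6 shift in goal axes cm [-1.02 -0.48 14.93] in tool axes [-1.07 -0.5  14.93] turn deg(tool) [ 0.08 -0.19 -0.23] deck now mm [-122.2  -40.2] z 199.3 F deck [0.21 1.05 0.07] q [-0.46 -0.02  1.89 -0.    1.28 -2.09] w 0.0
```

View pics/s1.png

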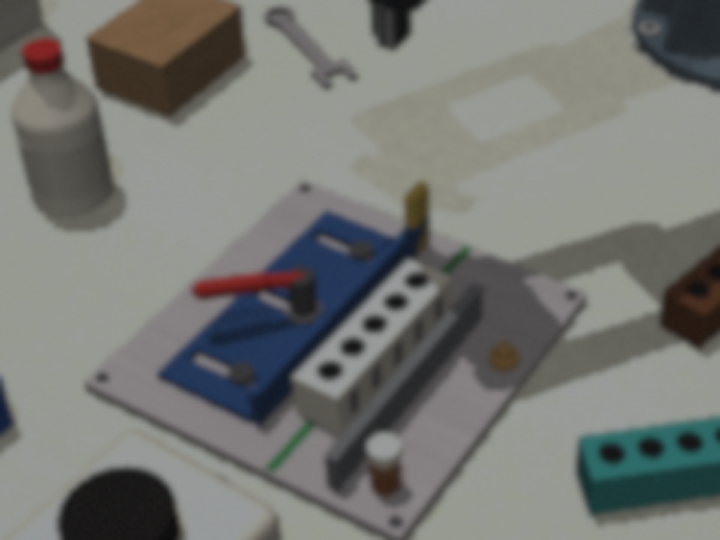

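The scene crop shows the white rack at (375,330) clear of the guide. The yellow tab is at (417,205) and the gripper tip at (392,20), still high. Next I go down behind the tab.

carry_out(
  deltas=[
    [[0,-1,-1,0,0,0,0],[0,0,0,3,0,0,0],[0,0,0,3,0,0,0],[0,0,0,3,0,0,0],[0,0,0,3,0,0,0],[0,0,0,2.7,0,0,0],[0,0,0,0,0,0,0],[0,0,0.6,0,0,0,0],[0,0,0,0,0,0,0],[0,0,0,0,0,0,0]],
  ],
)

```text
t: 3.7
tcp_pos: [0.473, -0.0989, 0.0561]
eef_rot: [-0.031, 1.0, -0.001, 0.002]
wrist_force: [-0.8, 0.0, 0.8]
width: -0.002
grip_force: 0.0
```

Run:
```python
from h import *
goal(-.112,-.033,.05)
```

```text
t 3.7 shift in goal axes cm [0.24 0.96 0.61] in tool axes [0.24 0.96 0.61] turn deg(tool) [-0.1   0.17  0.04] deck now mm [-109.6  -42.6] z 56.1 F deck [-0.8   0.08  0.84] q [-0.45  0.22  1.96 -0.    0.95 -2.08] w -0.0
```

carry_out(
  deltas=[
    [[0,0.2,0.2,0.5,0,0,0],[0,0,0.2,0,0,0,0],[0,0,0.2,0,0,0,0],[0,0,0.2,0,0,0,0],[0,0,0.2,0,0,0,0],[0,0,0.2,0,0,0,0],[0,0,0.2,0,0,0,0],[0,0,0.2,0,0,0,0],[0,0,0,0,0,0,0],[0,0,0,0,0,0,0]],
  ],
)

```text
t: 4.7
tcp_pos: [0.4687, -0.0833, 0.0494]
eef_rot: [-0.03, 1.0, -0.0, 0.0]
wrist_force: [-1.0, -4.2, -0.6]
width: -0.001
grip_force: 2.4
```

Run:
```python
from h import *
goal(-.112,-.033,.05)
```

```text
t 4.7 shift in goal axes cm [-0.1  -0.63 -0.06] in tool axes [-0.1  -0.63 -0.06] turn deg(tool) [-0.04  0.01 -0.01] deck now mm [-113.   -26.7] z 49.4 F deck [-1.24 -4.16 -0.65] q [-0.43  0.22  1.98 -0.    0.94 -2.06] w -0.0
```

carry_out(
  deltas=[
    [[0,0,0.15,0,0,0,0],[0,0,0.15,0,0,0,0],[0,0,0.15,0,0,0,0],[0,0,0.15,0,0,0,0],[0,0,0.15,0,0,0,0],[0,0,0.15,0,0,0,0],[0,0,0.15,0,0,0,0],[0,0,0.15,0,0,0,0],[0,0,0.15,0,0,0,0],[0,0,0.15,0,0,0,0]],
  ],
)

```text
t: 5.7
tcp_pos: [0.4678, -0.0685, 0.0494]
eef_rot: [-0.03, 1.0, -0.001, 0.0]
wrist_force: [-0.1, -5.4, -1.6]
width: -0.002
grip_force: 3.1
```

```bash
cat > look.py <<'E'
from h import *
import sys
I,D=robot.read_camera("top"); goal(-.112,0,.05)
J=cv2.resize(I[125:235,240:355],None,fx=5,fy=5,interpolation=cv2.INTER_CUBIC);cv2.imwrite(f"pics/{sys.argv[1]}.png",J[...,::-1])
hsv=cv2.cvtColor(I,cv2.COLOR_RGB2HSV)
m=cv2.inRange(hsv,(100,120,40),(125,255,255))
for x in(60,80,95):  # blue flange front edge, scanned on lines at z=.047
    ys=np.arange(-.03,.035,.0005); p=np.round(proj("top",d2w(np.c_[np.full(len(ys),x/1e3),ys],.047))).astype(int)
    k=[y for y,(u,v) in zip(ys,p) if m[v,u]]; print("blue edge x",x,round(max(k)*1e3,1) if k else None)
E
python3 look.py t2
```

```text
t 5.75 shift in goal axes cm [-0.1   1.17 -0.06] in tool axes [-0.1   1.17 -0.07] turn deg(tool) [-0.05  0.01 -0.02] deck now mm [-113.   -11.7] z 49.4 F deck [-0.12 -6.04 -0.67] q [-0.4   0.21  1.99 -0.    0.94 -2.03] w -0.0
blue edge x 60 6.0
blue edge x 80 7.5
blue edge x 95 11.5
```

View pics/t2.png

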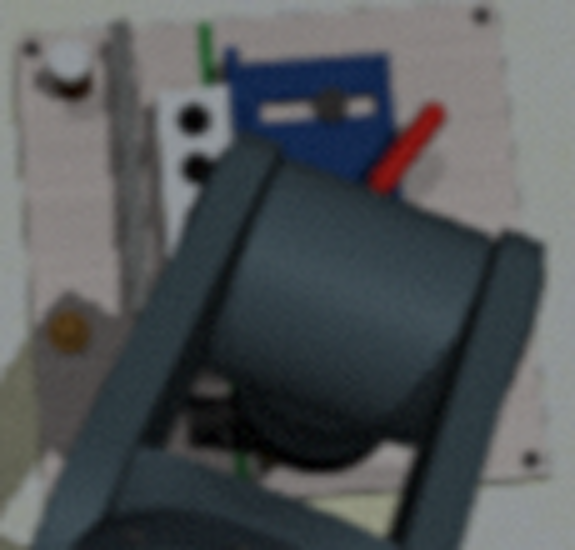

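The top crop shows the arm over the deck. The blue flange edge at (230,60) is almost on the rack (190,110), and the rack is still clear of the fence (125,150).

carry_out(
  deltas=[
    [[0,0,0.08,0,0,0,0],[0,0,0.08,0,0,0,0],[0,0,0.08,0,0,0,0],[0,0,0.08,0,0,0,0],[0,0,0.08,0,0,0,0],[0,0,0.08,0,0,0,0],[0,0,0.08,0,0,0,0],[0,0,0.08,0,0,0,0],[0,0,0,0,0,0,0],[0,0,0,0,0,0,0]],
  ],
)

```text
t: 6.75
tcp_pos: [0.4674, -0.062, 0.0494]
eef_rot: [-0.03, 1.0, -0.0, 0.0]
wrist_force: [-0.4, -6.3, -0.9]
width: -0.001
grip_force: 2.8
```

carry_out(
  deltas=[
    [[0,0,0.03,0,0,0,0],[0,0,0.03,0,0,0,0],[0,0,0.03,0,0,0,0],[0,0,0.03,0,0,0,0],[0,0,0.03,0,0,0,0],[0,0,0,0,0,0,0],[0,0,0,0,0,0,0],[0,0,0,0,0,0,0],[0,0,0,0,0,0,0],[0,0,0,0,0,0,0]],
  ],
)

```text
t: 7.75
tcp_pos: [0.4673, -0.0606, 0.0494]
eef_rot: [-0.03, 1.0, -0.001, 0.0]
wrist_force: [-0.6, -6.7, -0.8]
width: -0.004
grip_force: 3.0
```

```bash
python3 look.py t3
```

```text
t 7.8 shift in goal axes cm [-0.1   0.4  -0.06] in tool axes [-0.1   0.4  -0.06] turn deg(tool) [-0.06  0.01 -0.01] deck now mm [-113.   -4.] z 49.4 F deck [-0.8  -5.47 -0.18] q [-0.38  0.21  1.99 -0.    0.94 -2.01] w -0.0
blue edge x 60 14.5
blue edge x 80 15.5
blue edge x 95 20.0
```

carry_out(
  deltas=[
    [[0,0,0.01,0,0,0,0],[0,0,0.01,0,0,0,0],[0,0,0.01,0,0,0,0],[0,0,0.01,0,0,0,0],[0,0,0.01,0,0,0,0],[0,0,0.01,0,0,0,0],[0,0,0.01,0,0,0,0],[0,0,0.01,0,0,0,0],[0,0,0,0,0,0,0],[0,0,0,0,0,0,0]],
  ],
)

```text
t: 8.8
tcp_pos: [0.4673, -0.0599, 0.0494]
eef_rot: [-0.03, 1.0, -0.001, 0.0]
wrist_force: [-1.4, -6.7, -1.0]
width: -0.0
grip_force: 3.0
```

```bash
python3 look.py t4
```

```text
t 8.85 shift in goal axes cm [-0.1   0.33 -0.06] in tool axes [-0.1   0.33 -0.06] turn deg(tool) [-0.06  0.01 -0.01] deck now mm [-113.    -3.3] z 49.4 F deck [-1.39 -5.74 -1.09] q [-0.38  0.21  1.99 -0.    0.94 -2.01] w -0.0
blue edge x 60 17.5
blue edge x 80 15.5
blue edge x 95 20.0
```

View pics/t4.png

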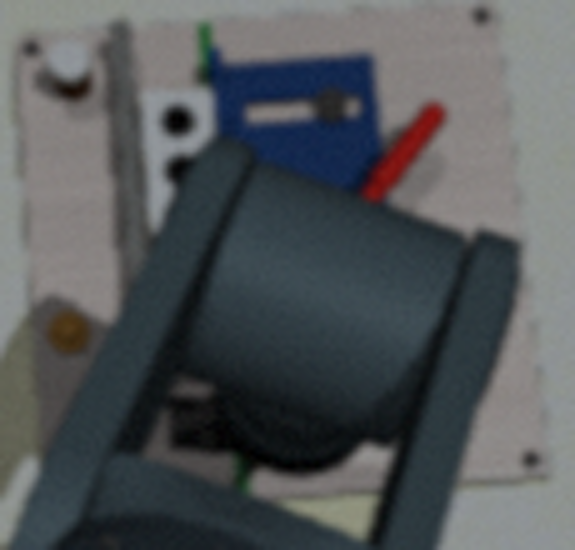

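The flange edge (213,60) now lies on the rack and enters the green band. The rack's left side (143,100) still has a 2–3 mm gap to the fence (133,100).

carry_out(
  deltas=[
    [[0,0,0.01,0,0,0,0],[0,0,0.01,0,0,0,0],[0,0,0.01,0,0,0,0],[0,0,0.01,0,0,0,0],[0,0,0.01,0,0,0,0],[0,0,0.01,0,0,0,0],[0,0,0.01,0,0,0,0],[0,0,0.01,0,0,0,0],[0,0,0,0,0,0,0],[0,0,0,0,0,0,0]],
  ],
)

```text
t: 9.85
tcp_pos: [0.4672, -0.059, 0.0494]
eef_rot: [-0.03, 1.0, -0.001, 0.0]
wrist_force: [-1.0, -6.2, -1.4]
width: 0.001
grip_force: 3.0
```

```bash
cat > f.py <<'E'
from h import *
import sys
F=[];Y=[]
for i in range(3):
    robot.search_frame("rack","top"); s=robot.sense(); F.append(Ro.from_rotvec([0,0,-deck()[2]]).apply(s["wrist_force"]));Y.append(w2d([s["tcp_pos"]])[0]*1e3)
print(s["t"],"F",np.round(np.mean(F,0),2),"Y",np.round(np.mean(Y,0),2),"grip",s["grip_force"])
E
python3 f.py
```

```text
10.0 F [-0.95 -5.74 -0.77] Y [-112.96   -2.49] grip 3.0372992902994156
```

carry_out(
  deltas=[
    [[0,0,0.01,0,0,0,0],[0,0,0.01,0,0,0,0],[0,0,0.01,0,0,0,0],[0,0,0.01,0,0,0,0],[0,0,0.01,0,0,0,0],[0,0,0.01,0,0,0,0],[0,0,0.01,0,0,0,0],[0,0,0.01,0,0,0,0],[0,0,0,0,0,0,0],[0,0,0,0,0,0,0]],
  ],
)

```text
t: 11.0
tcp_pos: [0.4672, -0.0583, 0.0494]
eef_rot: [-0.03, 1.0, -0.001, 0.0]
wrist_force: [-0.1, -5.6, -0.7]
width: 0.003
grip_force: 3.0
```

```bash
python3 f.py
```

```text
11.15 F [-0.7  -6.35 -0.97] Y [-112.96   -1.68] grip 3.0335980653762817
```

carry_out(
  deltas=[
    [[0,0,0.01,0,0,0,0],[0,0,0.01,0,0,0,0],[0,0,0.01,0,0,0,0],[0,0,0.01,0,0,0,0],[0,0,0.01,0,0,0,0],[0,0,0.01,0,0,0,0],[0,0,0.01,0,0,0,0],[0,0,0.01,0,0,0,0],[0,0,0,0,0,0,0],[0,0,0,0,0,0,0]],
  ],
)

```text
t: 12.15
tcp_pos: [0.4672, -0.0575, 0.0494]
eef_rot: [-0.03, 1.0, -0.001, 0.0]
wrist_force: [-1.0, -6.0, -0.9]
width: -0.0
grip_force: 3.0
```

```bash
python3 f.py
```

```text
12.3 F [-1.45 -5.61 -1.01] Y [-112.97   -0.88] grip 3.0320852994918823
```

carry_out(
  deltas=[
    [[0,0,0.01,0,0,0,0],[0,0,0.01,0,0,0,0],[0,0,0.01,0,0,0,0],[0,0,0.01,0,0,0,0],[0,0,0.01,0,0,0,0],[0,0,0.01,0,0,0,0],[0,0,0.01,0,0,0,0],[0,0,0.01,0,0,0,0],[0,0,0,0,0,0,0],[0,0,0,0,0,0,0]],
  ],
)

```text
t: 13.3
tcp_pos: [0.4672, -0.0572, 0.0494]
eef_rot: [-0.03, 1.0, -0.001, 0.0]
wrist_force: [-1.3, -9.8, -2.5]
width: -0.002
grip_force: 4.3
```

```bash
python3 look.py t5; python3 f.py
```

```text
t 13.35 shift in goal axes cm [-0.1   0.06 -0.06] in tool axes [-0.1   0.06 -0.06] turn deg(tool) [-0.11  0.01 -0.01] deck now mm [-113.    -0.6] z 49.4 F deck [-1.04 -8.27 -1.78] q [-0.37  0.21  1.99 -0.    0.94 -2.  ] w 0.0
blue edge x 60 20.0
blue edge x 80 18.5
blue edge x 95 22.5
13.5 F [-0.54 -8.28 -1.96] Y [-112.96   -0.59] grip 4.258222728967667
```

View pics/t5.png

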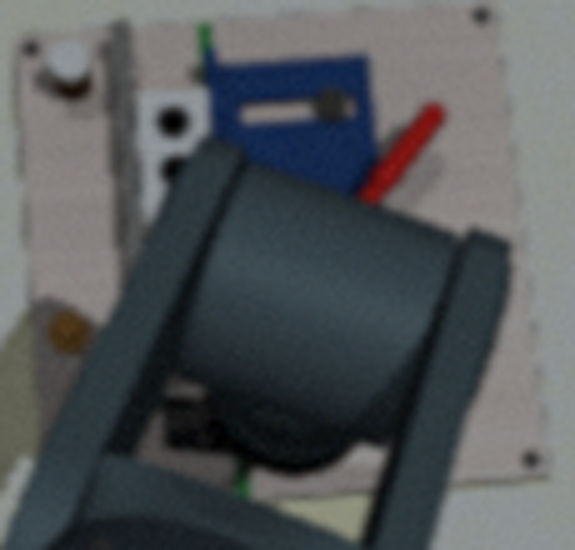

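The rack now touches the fence at (137,100) and the guide is in the band. The force is rising at about 5 N/mm, so I keep pressing.

carry_out(
  deltas=[
    [[0,0,0.01,0,0,0,0],[0,0,0.01,0,0,0,0],[0,0,0.01,0,0,0,0],[0,0,0.01,0,0,0,0],[0,0,0.01,0,0,0,0],[0,0,0.01,0,0,0,0],[0,0,0.01,0,0,0,0],[0,0,0,0,0,0,0],[0,0,0,0,0,0,0],[0,0,0,0,0,0,0]],
  ],
)

```text
t: 14.5
tcp_pos: [0.4672, -0.0571, 0.0494]
eef_rot: [-0.03, 1.0, -0.002, 0.0]
wrist_force: [-0.5, -11.9, -2.2]
width: -0.003
grip_force: 5.8
```

```bash
python3 f.py
```

```text
14.65 F [ -2.15 -10.93  -2.88] Y [-112.92   -0.57] grip 5.826861262321472
```

carry_out(
  deltas=[
    [[0,0,0.015,0,0,0,0],[0,0,0.015,0,0,0,0],[0,0,0.015,0,0,0,0],[0,0,0.015,0,0,0,0],[0,0,0.015,0,0,0,0],[0,0,0.015,0,0,0,0],[0,0,0,0,0,0,0],[0,0,0,0,0,0,0],[0,0,0,0,0,0,0],[0,0,0,0,0,0,0]],
  ],
)

```text
t: 15.65
tcp_pos: [0.4672, -0.0571, 0.0495]
eef_rot: [-0.03, 1.0, -0.002, 0.0]
wrist_force: [-1.2, -16.4, -3.6]
width: -0.002
grip_force: 7.9
```

```bash
python3 f.py
```

```text
15.8 F [ -1.57 -15.94  -3.57] Y [-112.92   -0.5 ] grip 7.853884398937225
```

carry_out(
  deltas=[
    [[0,0,0,0,0,0,0],[0,0,0,0,0,0,0],[0,0,0,0,0,0,0],[0,0,-0.4,0,0,0,0],[0,0,-1.2,0,0,0,0],[0,0,-1.5,0,0,0,0],[0,0,0,-3,0,0,0],[0,0,0,-3,0,0,0],[0,0,0,-3,0,0,0],[0,0,0,0,0,0,0]],
  ],
)

```text
t: 16.8
tcp_pos: [0.4717, -0.0873, 0.1436]
eef_rot: [-0.03, 1.0, -0.002, 0.004]
wrist_force: [0.5, -0.2, -0.1]
width: 0.005
grip_force: 0.0
```

carry_out(
  deltas=[
    [[0,0,0,0,0,0,8.5],[0,0,0,0,0,0,8.5],[0,0,0,0,0,0,8.5],[0,0,0,0,0,0,8.5],[0,0,0,0,0,0,8.4],[0,0,0,0,0,0,0],[0,0,0,0,0,0,0],[0,0,0,0,0,0,0],[0,0,0,0,0,0,0],[0,0,0,0,0,0,0]],
  ],
)

```text
t: 17.8
tcp_pos: [0.4687, -0.0854, 0.1393]
eef_rot: [0.333, 0.943, 0.0, 0.0]
wrist_force: [-0.1, 0.9, -0.3]
width: 0.001
grip_force: 0.0
```

Run:
```python
from h import *
goal(.065,-.069,.055,.83)
I,D=robot.read_camera("top"); hsv=cv2.cvtColor(I,cv2.COLOR_RGB2HSV)
m=cv2.inRange(hsv,(0,120,70),(8,255,255));v,u=np.nonzero(m[135:190,290:340]);A=w2d(atz("top",np.c_[u+290,v+135],.066))*1e3;print(A.min(0),A.max(0),len(A))
c=A.mean(0);d=np.linalg.svd(A-c)[2][0];print("lever ang",np.arctan2(d[1],d[0]),c)
```

```text
t 17.8 shift in goal axes cm [-15.85   9.05   8.43] in tool axes [-15.87   9.03   8.43] turn deg(tool) [ 0.   -0.    0.09] deck now mm [-113.1  -28.8] z 139.3 F deck [-0.08  0.93 -0.25] q [-0.43  0.07  1.93  0.    1.14 -1.32] w 0.0Traceback (most recent call last):
  File "<stdin>", line 4, in <module>
  File "h.py", line 13, in atz
    s,R,t=rays(n,uv); d=np.c_[s,np.ones(len(s))]@R; c=-R.T@t
          ~~~~^^^^^^
  File "h.py", line 11, in rays
    return cv2.undistortPoints(np.array(uv,float).reshape(-1,1,2),K,np.array([k1,0,0,0.]))[:,0],R,t
           ~~~~~~~~~~~~~~~~~~~^^^^^^^^^^^^^^^^^^^^^^^^^^^^^^^^^^^^^^^^^^^^^^^^^^^^^^^^^^^^
cv2.error: OpenCV(4.12.0) /io/opencv/modules/calib3d/src/undistort.dispatch.cpp:347: error: (-215:Assertion failed) CV_IS_MAT(_src) && CV_IS_MAT(_dst) && (_src->rows == 1 || _src->cols == 1) && (_dst->rows == 1 || _dst->cols == 1) && _src->cols + _src->rows - 1 == _dst->rows + _dst->cols - 1 && (CV_MAT_TYPE(_src->type) == CV_32FC2 || CV_MAT_TYPE(_src->type) == CV_64FC2) && (CV_MAT_TYPE(_dst->type) == CV_32FC2 || CV_MAT_TYPE(_dst->type) == CV_64FC2) in function 'cvUndistortPointsInternal'
```

carry_out(
  deltas=[
    [[0,-3.2,1.8,0,0,0,0],[0,-3.2,1.8,0,0,0,0],[0,-3.2,1.8,0,0,0,0],[0,-3.2,1.8,0,0,0,0],[0,-3.1,1.8,0,0,0,0],[0,0,0,0,0,0,0],[0,0,0,0,0,0,0],[0,0,0,0,0,0,0],[0,0,0,0,0,0,0],[0,0,0,0,0,0,0]],
  ],
)

```text
t: 18.85
tcp_pos: [0.6484, -0.1152, 0.1397]
eef_rot: [0.333, 0.943, -0.0, 0.0]
wrist_force: [0.3, -0.1, 0.2]
width: 0.002
grip_force: 0.0
```

Run:
```python
from h import *
goal(.065,-.069,.050,.83)
I,D=robot.read_camera("scene");J=cv2.resize(I[160:320,150:330],None,fx=4,fy=4,interpolation=cv2.INTER_CUBIC)[:600];cv2.imwrite("pics/s2.png",J[...,::-1])
```

```text
t 18.85 shift in goal axes cm [-0.01  0.07  8.97] in tool axes [-0.01  0.07  8.97] turn deg(tool) [0.   0.01 0.03] deck now mm [ 64.4 -69.4] z 139.7 F deck [ 0.31 -0.15  0.23] q [-0.36  0.45  1.46 -0.    1.24 -1.25] w 0.0
```

View pics/s2.png

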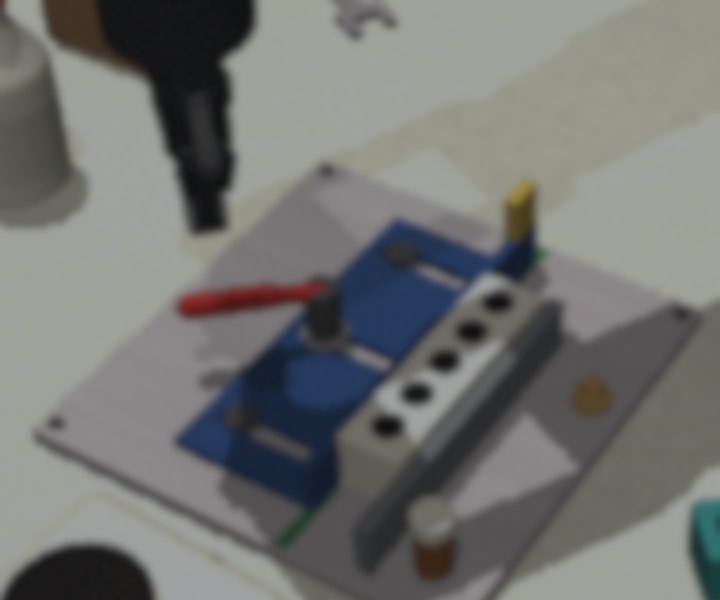

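The scene crop shows the rack snug between guide and fence. The lever runs from (185,305) to (330,290), unmoved, and the fingers are at (210,230) above its near side. I go down with a bit more margin.

carry_out(
  deltas=[
    [[0,0,0.4,0,0,0,0],[0,0,0,2,0,0,0],[0,0,0,2,0,0,0],[0,0,0,2,0,0,0],[0,0,0,1.5,0,0,0],[0,0,0,1.4,0,0,0],[0,0,0,0,0,0,0],[0,0,0,0,0,0,0],[0,0,0,0,0,0,0],[0,0,0,0,0,0,0]],
  ],
)

```text
t: 19.9
tcp_pos: [0.6523, -0.1124, 0.0515]
eef_rot: [0.333, 0.943, -0.0, 0.001]
wrist_force: [-0.3, -0.2, 0.6]
width: 0.001
grip_force: 0.0
```

carry_out(
  deltas=[
    [[0,0,-0.2,0,0,0,0],[0,0,-0.2,0,0,0,0],[0,0,-0.2,0,0,0,0],[0,0,-0.2,0,0,0,0],[0,0,-0.2,0,0,0,0],[0,0,-0.2,0,0,0,0],[0,0,0,0,0,0,0],[0,0,0,0,0,0,0],[0,0,0,0,0,0,0],[0,0,0,0,0,0,0]],
  ],
)

```text
t: 20.9
tcp_pos: [0.6444, -0.1211, 0.0504]
eef_rot: [0.333, 0.943, 0.0, 0.0]
wrist_force: [4.3, 3.8, -0.5]
width: -0.002
grip_force: 2.5
```

Run:
```python
from h import *
goal(.059,-.076,.050,.83)
s=robot.sense();p=w2d([s["tcp_pos"]])[0]-[0,-.048];R=Ro.from_quat(s["eef_rot"]).as_matrix()
h=np.arctan2(R[1,1],R[0,1])-deck()[2];phi=h-np.pi/2
print("radial",p@[np.cos(phi),np.sin(phi)],"offset",p@[np.cos(h),np.sin(h)],"phi",phi)
```

```text
t 20.9 shift in goal axes cm [ 0.02 -0.14  0.04] in tool axes [ 0.02 -0.14  0.04] turn deg(tool) [0.04 0.03 0.04] deck now mm [ 60.1 -75.1] z 50.4 F deck [ 4.5   3.54 -0.52] q [-0.37  0.55  1.51  0.    1.08 -1.26] w -0.0
radial 0.06262766406023051 offset 0.020471106890749095 phi -0.7400495052171913
```

carry_out(
  deltas=[
    [[0,-0.128,-0.442,0,0,0,4],[0,-0.128,-0.442,0,0,0,4],[0,-0.128,-0.442,0,0,0,4],[0,-0.128,-0.442,0,0,0,4],[0,-0.128,-0.442,0,0,0,4],[0,-0.128,-0.442,0,0,0,4],[0,-0.128,-0.442,0,0,0,4],[0,-0.128,-0.442,0,0,0,4],[0,-0.128,-0.442,0,0,0,4],[0,-0.128,-0.442,0,0,0,4]],
  ],
)

```text
t: 21.9
tcp_pos: [0.6152, -0.1549, 0.0506]
eef_rot: [0.637, 0.771, 0.001, 0.0]
wrist_force: [5.0, 4.5, 0.1]
width: -0.0
grip_force: 3.3
```

```bash
cat > l.py <<'E'
from h import *
robot.read_camera("top")
s=robot.sense();p=w2d([s["tcp_pos"]])[0]-[0,-.048];R=Ro.from_quat(s["eef_rot"]).as_matrix()
h=np.arctan2(R[1,1],R[0,1])-deck()[2];phi=h-np.pi/2
print(s["t"],"radial",p@[np.cos(phi),np.sin(phi)],"offset",p@[np.cos(h),np.sin(h)],"phi",phi,"joint~",-phi-.44,"F tool",R.T@s["wrist_force"],s["grip_force"],"z",s["tcp_pos"][2])
E
python3 l.py
```

```text
21.95 radial 0.06265425890002196 offset 0.020766939204151902 phi -1.4450945702503042 joint~ 1.0050945702503042 F tool [ 4.73130714  5.89646446 -0.45138522] 2.633918523788452 z 0.05062720433389991
```

carry_out(
  deltas=[
    [[0,-0.128,-0.442,0,0,0,4],[0,-0.128,-0.442,0,0,0,4],[0,-0.128,-0.442,0,0,0,4],[0,-0.128,-0.442,0,0,0,4],[0,-0.128,-0.442,0,0,0,4],[0,-0.128,-0.442,0,0,0,4],[0,-0.06,-0.22,0,0,0,2],[0,0,0,0,0,0,0],[0,0,0,0,0,0,0],[0,0,0,0,0,0,0]],
  ],
)

```text
t: 22.95
tcp_pos: [0.5874, -0.1645, 0.0512]
eef_rot: [0.793, 0.609, 0.001, 0.002]
wrist_force: [5.7, 1.6, -0.7]
width: 0.004
grip_force: 2.5
```

```bash
python3 l.py
```

```text
23.0 radial 0.06334241628739096 offset 0.02173357097598476 phi -1.8923181590019484 joint~ 1.4523181590019485 F tool [2.77784518 5.37007316 0.85166853] 2.5069765001535416 z 0.051163433427754645
```

carry_out(
  deltas=[
    [[0,-0.02,-0.06,0,0,0,0.5],[0,-0.02,-0.06,0,0,0,0.5],[0,-0.02,-0.06,0,0,0,0.5],[0,-0.02,-0.06,0,0,0,0.5],[0,-0.02,-0.06,0,0,0,0.5],[0,-0.02,-0.06,0,0,0,0.5],[0,-0.02,-0.06,0,0,0,0.5],[0,-0.02,-0.06,0,0,0,0.5],[0,-0.02,-0.06,0,0,0,0.5],[0,0,0,0,0,0,0]],
  ],
)

```text
t: 24.0
tcp_pos: [0.5822, -0.1648, 0.0513]
eef_rot: [0.817, 0.577, 0.001, 0.002]
wrist_force: [7.4, 0.4, -0.1]
width: -0.001
grip_force: 3.1
```

```bash
python3 l.py
```

```text
24.05 radial 0.06347295667801356 offset 0.021830356723257137 phi -1.9709536254294933 joint~ 1.5309536254294933 F tool [3.19715756 6.21097592 0.31877446] 3.0714789032936096 z 0.05132379733154506
```

Not at the stop yet, so I continue with small steps.

carry_out(
  deltas=[
    [[0,-0.01,-0.04,0,0,0,0.3],[0,-0.01,-0.04,0,0,0,0.3],[0,-0.01,-0.04,0,0,0,0.3],[0,-0.01,-0.04,0,0,0,0.3],[0,-0.01,-0.04,0,0,0,0.3],[0,-0.01,-0.04,0,0,0,0.3],[0,-0.01,-0.04,0,0,0,0.3],[0,0,0,0,0,0,0],[0,0,0,0,0,0,0],[0,0,0,0,0,0,0]],
  ],
)

```text
t: 25.05
tcp_pos: [0.5794, -0.1646, 0.0513]
eef_rot: [0.827, 0.562, 0.001, 0.002]
wrist_force: [8.0, 0.1, -1.5]
width: -0.003
grip_force: 3.2
```

```bash
python3 l.py
```

```text
25.1 radial 0.06342790063297521 offset 0.021518810501876918 phi -2.0075734235358293 joint~ 1.5675734235358294 F tool [3.93355844 6.58102289 0.77798402] 3.2056356221437454 z 0.051347715898989316
```

carry_out(
  deltas=[
    [[0,-0.01,-0.03,0,0,0,0.2],[0,-0.01,-0.03,0,0,0,0.2],[0,-0.01,-0.03,0,0,0,0.2],[0,-0.01,-0.03,0,0,0,0.2],[0,-0.01,-0.03,0,0,0,0.2],[0,-0.01,-0.03,0,0,0,0.2],[0,-0.01,-0.03,0,0,0,0.2],[0,0,0,0,0,0,0],[0,0,0,0,0,0,0],[0,0,0,0,0,0,0]],
  ],
)

```text
t: 26.1
tcp_pos: [0.5788, -0.1653, 0.052]
eef_rot: [0.834, 0.552, 0.002, 0.004]
wrist_force: [11.2, -1.9, -2.2]
width: -0.0
grip_force: 5.2
```

```bash
python3 l.py
```

```text
26.15 radial 0.06384587794240984 offset 0.022743361836319448 phi -2.0322077166638275 joint~ 1.5922077166638275 F tool [ 3.10215358 11.81791894  3.48347619] 5.149299055337906 z 0.05200770646827779
```

It is at the stop: the force rose to about 12 N and motion stalled. I retreat, go up, and move aside for a look.

carry_out(
  deltas=[
    [[0,0,0,0,0,0,0],[0,0,0.5,0,0,0,0],[0,0,1.5,0,0,0,0],[0,0,1,0,0,0,0],[0,0,0,-3,0,0,0],[0,0,0,-4,0,0,0],[0,0,0,-4,0,0,0],[0,0,0,-4,0,0,0],[0,0,0,0,0,0,0],[0,0,0,0,0,0,0]],
  ],
)

```text
t: 27.15
tcp_pos: [0.6032, -0.1758, 0.2014]
eef_rot: [0.834, 0.552, 0.0, 0.001]
wrist_force: [-0.4, -0.6, -0.7]
width: 0.0
grip_force: 0.0
```

```bash
python3 l.py
python3 - <<'E'
from h import *
I,D=robot.read_camera("scene");J=cv2.resize(I[160:310,150:330],None,fx=4,fy=4,interpolation=cv2.INTER_CUBIC);cv2.imwrite("pics/s3.png",J[...,::-1])
hsv=cv2.cvtColor(I,cv2.COLOR_RGB2HSV);m=cv2.inRange(hsv,(0,120,60),(8,255,255))|cv2.inRange(hsv,(174,120,60),(180,255,255))
v,u=np.nonzero(m[205:270,180:260]);A=w2d(atz("scene",np.c_[u+180,v+205],.063))*1e3
c=A.mean(0);d=np.linalg.svd(A-c)[2][0];print(len(A),c,"ang axis->c",np.arctan2(c[1]+48,c[0]),"svd",np.arctan2(d[1],d[0]),"home",-2.01)
E
```

```text
27.2 radial 0.06387113926899622 offset 0.04820526867449165 phi -2.0319341037152525 joint~ 1.5919341037152526 F tool [0.08009199 0.12447863 1.13908848] 0.0 z 0.19962852594207053
106 [-15.51162796 -85.6574283 ] ang axis->c -1.9615311518660592 svd 1.06913602828293 home -2.01
```

View pics/s3.png

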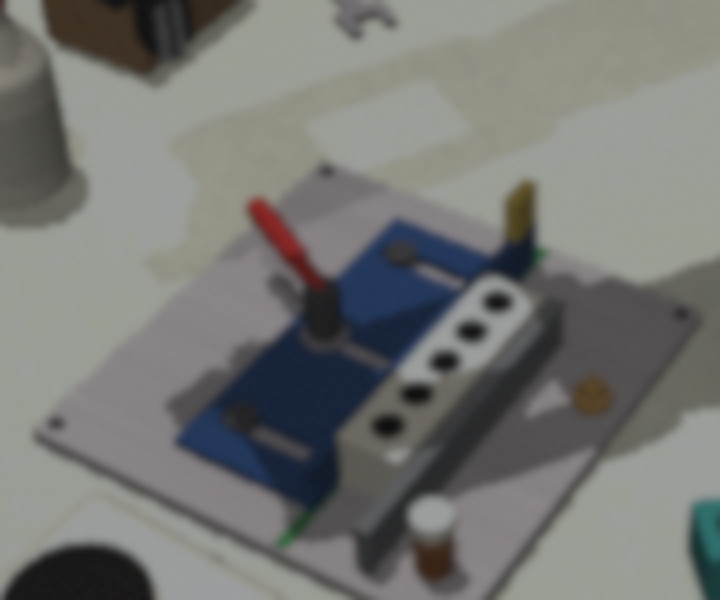

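The lever is home, from (255,205) to (322,290), with the rack snug between guide and fence and the gripper clear. Handing in.

```bash
python3 -c "
from plant import robot
print(robot.close_job())"
```

```text
the job is handed in; nothing more can be done
None
```

I handed the job in at about 27 s; no verdict came back. By my readings the guide pressed the rack against the fence in the green band at about 10 N, the clamp lever is home against its stop (about 12 N), and the gripper is clear of everything.

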